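Empty a beaker of expired sample tubes into the sprung-lid discard bin

ROBOT

A 6-joint arm with a two-finger parallel gripper is mounted at the origin on the work surface. World frame = base frame: x ahead of the robot, y to its left, z up, the work surface at z = 0. Lengths are in m, angles in degrees, forces in N, time in s.
With the tool pointing down it reaches from about 0.25 to 0.725 m from the base axis. Payload 9.7 kg.
Tool frame: the origin (TCP) lies midway between the tips of the shut fingers; the grasp point (between the pads) lies 19 mm behind it; z points along the fingers, y is the line along which they close (so a half turn about z gives the same grasp; the last joint's range is limited). The gripper opens to 85 mm and grips with 20 to 120 N. Pads are 22 mm wide; open, the fingers measure 114 mm over their backs; the gripper's body (76 mm by 85 mm) begins 54 mm behind the grasp point. The pads swing forward as they close: fully open they stand 13 mm farther back than shut.
Start: joints at [75.459, 4.979, 10.078, 95.1, 0, 90], TCP at [0.138, 0.532, 0.231] pointing down, gripper open.
Joint ranges: [-179.16, 179.16], [-48.56, 103.87], [-65.8, 70.77], [-126.05, 130.52], [-82.76, 87.17], [-180, 180]. Speed limits (degrees/s): [127.2, 127.2, 147.25, 180, 180, 180].

INTERFACE

Orientations are given as [roll, pitch, yaw] about the fixed x, y, z axes, in that order (R = Rz(yaw) Ry(pitch) Rx(roll)).
In Python, from workcell import bot gives the robot as it stands.
- The arm moves only by the shell command python3 -m crank 'ROWS' [FORCE]. ROWS is JSON, a list of rows, each an object with "gripper": the finger opening in mm, from 0 to 85.4; "travel": the shift along the tool's x, y, z in mm, a list of three; "twist": the turn, a rotation vector about the tool's x, y, z in rad, a list of three. In form: [{"gripper": gripper, "travel": [tx, ty, tz], "twist": [rx, ry, rz]}, ...]. A call has 1 to 12 rows; each row shifts and turns the commanded pose from where the row before left it, along the tool's axes as they then stand; what a row does not reach is not made up. A row lasts 1/8 s, in which the tool goes at most 62.5 mm and 10.7 degrees, less where a joint would pass 70% of its speed; a pose out of reach is approached as far as the arm can. A call is refused whole if a number of a shift passes 62.5 or a number of a turn 0.188, either way. A call with a gripper value outside its range is refused whole. The fingers move at their own pace and stop on an object; FORCE is the grip in N (left out, the last holds). Time passes only in rows, so rows that do not move let the fingers close. It gives the time, the measured TCP pose, the force, the opening and the grip force at its end, in the units of the state.
- bot.get_obs(): the state, without advancing time (a new reading comes with each control period).
- bot.camera(name): name is "scene" or "top"; returns the picture (420x560x3 uint8, red, green, blue); there is no depth.
- bot.calibration(name): a dict with "vfov" (degrees; the focal length in pixels is half the picture's height over the tangent of half this angle, whatever the lens; pixels are square), "cx", "cy" (the principal point, pixels), "k1" (the pictures are not rectified: a ray, as slopes to the right and down, at radius r is drawn at 1 + k1 r^2 times it, then the intrinsics apply), "camera_from_world" (4x4, takes a point from world to camera coordinates). Camera axes: x right, y down, z forward; pixel columns grow to the right and rows downward; lengths in m; the calibration is good to about 2 mm. A picture is of the moment at which its call begins. calibration takes no time and is no camera call.
- bot.job_done(): hands the job in; it is judged then, once.
The state is a dict: "time": time; "q": joint angles; "qd": joint speeds; "joint_efforts": joint torques, N m; "ee_pos": TCP position; "tcp_rot": TCP orientation; "wrist_force": force on the tool from outside, world axes, zero at the start; "torque": the same for the moment, N m; "opening": finger opening in m; "grasp_force": force on a finger pad.
Only numpy, scipy, OpenCV 4.12 (cv2) and the standard library are available. Lean on these libraries where they do the work, as an engineer would, in place of code of your own. Each camera call takes 0.05 s, during which the arm holds its last target. There are 200 camera calls.

TASK

Open the steel discard bin's sprung lid until its catch holds it open by itself, then tip the beaker of expired tubes out over the bin so that every tube ends up in it. Stand the emptied beaker upright in the black wash-up tray beside the one already there, setting it down rather than dropping it, and leave the lid on its catch and everything else on the desk where it stands.

Things in the scene. Friction and masses are not known exactly. Their poses are not given: they have to be found in the camera images.
- bin: Open-topped stainless steel bin fixed to the desk, 160 (its x) x 150 (its y) mm outside, 110 mm high, walls and floor 4 mm. Origin: centre of its underside; z up. Its sprung lid is hinged along its +y rim; the 20 mm wide catch and its thumb tab stand out up to 60 mm beyond that rim, up to 146 mm high.
- bin_lid (a joint): Angle of the bin's lid in rad: 0 shut, 1.57 straight up, stop at 1.80. A torsion spring shuts it: 0.25 N m when shut, rising by 0.15 N m per rad (about 4 N at the handle when open), plus the lid's 160 g. A steel catch outside the +y wall, at the middle of the hinge, snaps by itself over a pin on the lid once the lid has been swung to about 1.70; let go of after that, the lid comes back a little and rests on the catch at about 1.60. If it is let go of earlier, it snaps shut.
- lid_handle (a point): Middle of the grip of the lid's black bar handle: a straight round bar, 10 mm thick, 90 mm between its two posts, parallel to the hinge (the bin's x), its centre line 32 mm above the lid's outer face, 31 mm in from the lid's free edge. Lid shut, it is 125 mm from the hinge line toward the bin's -y and 38 mm above it. The axes turn with the lid: x along the bar, -y toward the lid's free edge, z out of the lid's outer face.
- lid_hinge (a point): Middle of the lid's hinge line, in the bin's frame at x 0, y +77 mm, z 112 mm. The lid is 166 mm (along the hinge) x 156 mm, 5 mm thick, and turns about the bin's x axis so that its free edge rises from the -y rim and swings over toward +y. The axes turn with the lid as for lid_handle.
- beaker: White tapered plastic beaker with the five tubes in it, 60 g empty: 48 mm across at the foot, 60 mm at the rim, 75 mm high, wall 2.5 mm, floor 3 mm, no handle or spout. Origin: centre of its underside; z toward the mouth.
- beaker_mouth (a point): Centre of the beaker's mouth, 75 mm up its axis; z out of the mouth.
- tube0: Stubby capped sample tube, clear with a purple cap, 50 mm long: body 11.6 mm across, 36 mm long, then the cap, 14 mm across, 14 mm long; 11 g, smooth: the tubes slide out of the beaker when its mouth points well below level (tipped about 120 degrees from upright). Origin: centre of its foot; z toward the cap. It stands on end in the beaker, with its cap below the rim.
- tube1: As tube0.
- tube2: As tube0.
- tube3: As tube0.
- tube4: As tube0.
- tray: Shallow black plastic tray fixed to the desk, 280 (its x) x 170 (its y) mm outside, 22 mm high, walls and floor 4 mm. Origin: centre of its underside; z up.
- empty_beaker: The emptied beaker already in the tray, of the same form and size as beaker. Leave it.
- rack_mid: White rack full of purple-capped tubes, 66 (its x) x 182 (its y) x 90 mm high with the tubes. Origin: centre of its underside. Leave it.
- rack_side: Shorter white rack full of purple-capped tubes, 66 (its x) x 138 (its y) x 90 mm high with the tubes. Origin: centre of its underside. Leave it.
- gel_bottle: Tall hand-gel bottle with cap, 56 mm across, 140 mm high. Origin: centre of its underside. Leave it.
- specimen_jar: Closed specimen jar, 54 mm across, 70 mm high. Origin: centre of its underside. Leave it.
- label_roll: Roll of labels lying flat, 72 mm across, 45 mm high. Origin: centre of its underside. Leave it.
There are look-alikes about, which are no part of the job. What is shaped like the beaker but brown or green is not meant.

How it is judged (in metres and radians):
On the way, in this order (a step that is already met when the one before it is completed fails the run):
1. the bin's lid stands open on its catch with the robot's hand off it (value of joint bin_lid above 1.5 rad and contact force between bin_lid and the fingers below 0.1 N and contact force between bin_lid and the arm below 0.1 N), for 0.3 s.
2. the beaker is tipped past 69 degrees (1.2 rad) with its mouth over the bin (angle between beaker's own z axis and vertical above 1.2 rad and x of beaker_mouth in the frame of bin between -0.08 and 0.08 m and y of beaker_mouth in the frame of bin between -0.085 and 0.085 m and z of beaker_mouth in the frame of bin above 0.08 m), for 0.05 s.
At the end, for the whole second after the job is handed in: The lid stands open on its catch (above 1.5 rad); all five tubes lie inside the bin, below its rim; the beaker stands upright (within 0.08 rad) on the tray's floor inside its walls (foot within 9 mm of the tray's underside), at rest and let go of (value of joint bin_lid above 1.5 rad and x of tube0 in the frame of bin between -0.08 and 0.08 m and y of tube0 in the frame of bin between -0.075 and 0.075 m and z of tube0 in the frame of bin between 0 and 0.108 m and x of tube1 in the frame of bin between -0.08 and 0.08 m and y of tube1 in the frame of bin between -0.075 and 0.075 m and z of tube1 in the frame of bin between 0 and 0.108 m and x of tube2 in the frame of bin between -0.08 and 0.08 m and y of tube2 in the frame of bin between -0.075 and 0.075 m and z of tube2 in the frame of bin between 0 and 0.108 m and x of tube3 in the frame of bin between -0.08 and 0.08 m and y of tube3 in the frame of bin between -0.075 and 0.075 m and z of tube3 in the frame of bin between 0 and 0.108 m and x of tube4 in the frame of bin between -0.08 and 0.08 m and y of tube4 in the frame of bin between -0.075 and 0.075 m and z of tube4 in the frame of bin between 0 and 0.108 m and x of beaker in the frame of tray between -0.13 and 0.13 m and y of beaker in the frame of tray between -0.075 and 0.075 m and z of beaker in the frame of tray between 0 and 0.009 m and angle between beaker's own z axis and vertical below 0.08 rad and linear speed of beaker below 0.03 m/s and contact force between beaker and the fingers below 0.1 N); the robot touches nothing.
It fails at once if anything standing on the desk (racks, bottle, jar, label roll) is shifted by more than 25 mm or tipped by more than 0.4 rad (distance of any of rack_mid, rack_side, gel_bottle, specimen_jar, label_roll from where it was at the start of the episode above 0.025 m or angle between any of rack_mid, rack_side, gel_bottle, specimen_jar, label_roll's own z axis and vertical above 0.4 rad).
It fails at once if the emptied beaker in the tray is shifted by more than 25 mm or tipped by more than 0.4 rad (distance of empty_beaker from where it was at the start of the episode above 0.025 m or angle between empty_beaker's own z axis and vertical above 0.4 rad).
It fails at once if the beaker is dropped: it falls faster than 0.6 m/s (a drop of some 20 mm) with no finger on it (linear speed of beaker above 0.6 m/s and contact force between beaker and the fingers below 0.05 N).
It also fails if it takes over 72 s, if anything falls off the work surface, if the arm or the gripper's body presses on something with over 40 N, if the wrist force passes 120 N, or if a joint passes its speed limit or range.

## Working session

There is one attempt and no reset: what is moved stays moved. The work goes in short steps, Python scripts to look and compute and a shell command to move; the robot and the scene stay as the last step left them, time stands still between calls to the robot, and variables do not carry over. Pictures are saved under pics/ and viewed, at most 10 in all, crops included, and the job is handed in when it is done.

```bash
mkdir -p pics; cat > h.py <<'E'
import numpy as np, cv2
from workcell import bot
from scipy.spatial.transform import Rotation as R
def cal(n):
    c=bot.calibration(n); f=210/np.tan(np.radians(c["vfov"]/2)); return c,f,np.array(c["camera_from_world"])
def ray(n,u,v):
    c,f,T=cal(n); d=np.array([(u-c["cx"])/f,(v-c["cy"])/f]); s=d.copy()
    for _ in range(30): s=d/(1+c["k1"]*(s@s))
    Rm=T[:3,:3]; o=-Rm.T@T[:3,3]; return o,Rm.T@np.array([s[0],s[1],1])
def onz(n,u,v,z):
    o,d=ray(n,u,v); return o+d*(z-o[2])/d[2]
def proj(n,p):
    c,f,T=cal(n); q=T[:3,:3]@np.array(p)+T[:3,3]; s=q[:2]/q[2]; s=s*(1+c["k1"]*(s@s)); return np.array([c["cx"]+f*s[0],c["cy"]+f*s[1]])
def save(n,name): 
    im=bot.camera(n); cv2.imwrite(f"pics/{name}.png",im[:,:,::-1]); return im
E
python3 - <<'E'
from h import *
for n in("scene","top"):
    save(n,n+"0"); c,f,T=cal(n); print(n,f,c["cx"],c["cy"],c["k1"],(-T[:3,:3].T@T[:3,3]).round(3),T[2,:3].round(2))
o=bot.get_obs(); print(o["ee_pos"],o["tcp_rot"],o["q"],o["opening"],o["time"])
E
```

```text
scene 421.78837557885805 280.61986408186306 202.80268744715954 -0.07663744958027364 [1.117 0.394 0.788] [-0.58 -0.4  -0.71]
top 498.38909273741183 281.7776141483334 211.75991094379148 0.019606112247163018 [0.375 0.004 1.289] [ 0.16 -0.   -0.99]
[0.13803376 0.53219726 0.23067899] [-1.79934624e+02 -3.97494032e-04  1.65459818e+02] [7.54596197e+01 5.00694378e+00 1.00407116e+01 9.50991442e+01
 3.97266926e-04 8.99998007e+01] 0.08523250495298001 0.1
```

View pics/top0.png

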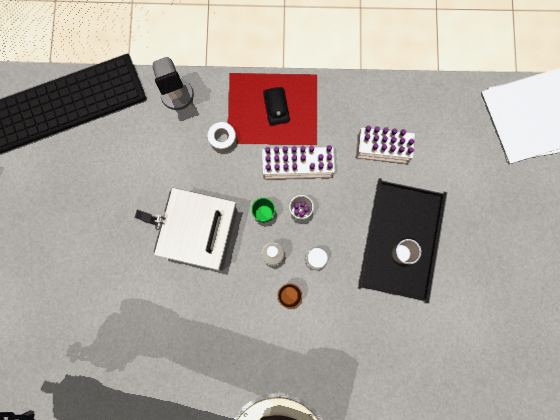

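View pics/scene0.png

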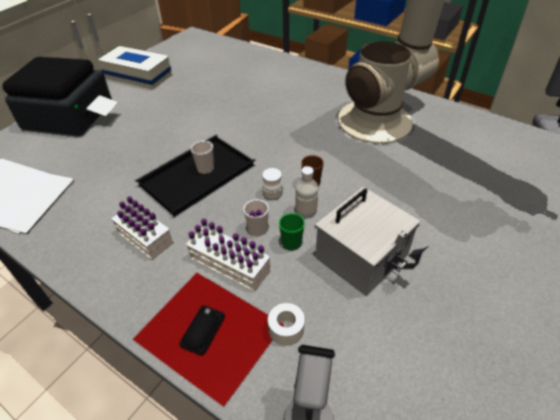

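The top view (x up, y left) shows the bin lid around (197,229), its handle at (214,231) and the catch at the left (150,217). Beaker candidates are: white with purple caps at (301,208), green at (263,210), brown at (289,296), and the empty white one in the tray at (407,251). The one at (301,208) fits, because it is white and holds the tubes. The gel bottle is at (273,255), the jar at (317,258), the racks at (298,162) and (386,145), and the label roll at (222,137).

```bash
python3 - <<'E'
from h import *
im=cv2.imread("pics/top0.png"); sc=cv2.imread("pics/scene0.png")
def blobs(im,mask,box,amin,lab):
    x0,y0,x1,y1=box; m=np.zeros(mask.shape,np.uint8); m[y0:y1,x0:x1]=mask[y0:y1,x0:x1].astype(np.uint8)*255
    cs,_=cv2.findContours(m,cv2.RETR_EXTERNAL,cv2.CHAIN_APPROX_NONE)
    out=[]
    for c in cs:
        if cv2.contourArea(c)>=amin:
            r=cv2.minAreaRect(c); print(lab,cv2.contourArea(c),np.round(r[0],1),np.round(r[1],1),round(r[2],1)); out.append(c)
    return out
g=cv2.cvtColor(im,cv2.COLOR_BGR2GRAY); hsv=cv2.cvtColor(im,cv2.COLOR_BGR2HSV)
for c in blobs(im,g<50,(200,205,228,258),60,"handle"):
    b=cv2.boxPoints(cv2.minAreaRect(c)); 
    print([onz("top",*p,0.150).round(4)[:2] for p in b])
for c in blobs(im,g>165,(150,180,242,275),1000,"lid"):
    for p in cv2.boxPoints(cv2.minAreaRect(c)): print(p.round(1),onz("top",*p,0.115).round(4)[:2])
for c in blobs(im,g<50,(355,175,450,305),1000,"tray"):
    for p in cv2.boxPoints(cv2.minAreaRect(c)): print(p.round(1),onz("top",*p,0.022).round(4)[:2])
gs=cv2.cvtColor(sc,cv2.COLOR_BGR2GRAY)
for c in blobs(sc,gs<60,(330,185,372,224),40,"handle scene"):
    print([onz("scene",*p,0.150).round(4)[:2] for p in cv2.boxPoints(cv2.minAreaRect(c))])
a=cv2.resize(im[180:280,140:340],None,fx=4,fy=4,interpolation=cv2.INTER_CUBIC)
cv2.imwrite("pics/c1.png",a)
b=cv2.resize(sc[160:300,230:430],None,fx=4,fy=4,interpolation=cv2.INTER_CUBIC)
cv2.imwrite("pics/c2.png",b)
E
```

```text
handle 97.5 [212.8 231.4] [ 4.1 41.7] 14.0
[array([0.4643, 0.1708]), array([0.5582, 0.1514]), array([0.5561, 0.1421]), array([0.4622, 0.1616])]
lid 6587.5 [195.5 227. ] [91. 94.] 0.0
[150. 274.] [0.4116 0.3032]
[150. 180.] [0.6356 0.3166]
[241. 180.] [0.6399 0.0983]
[241. 274.] [0.4152 0.0914]
tray 7355.5 [403.  240.5] [ 71.  112.4] 10.6
[357.8 289.2] [ 0.3859 -0.1961]
[378.5 178.7] [ 0.6713 -0.252 ]
[448.3 191.8] [ 0.6399 -0.4324]
[427.6 302.3] [ 0.3569 -0.3704]
handle scene 90.0 [350.3 205.3] [ 8.1 42.1] 50.0
[array([0.5736, 0.1445]), array([0.4642, 0.1651]), array([0.4758, 0.1832]), array([0.5831, 0.1619])]
```

View pics/c1.png

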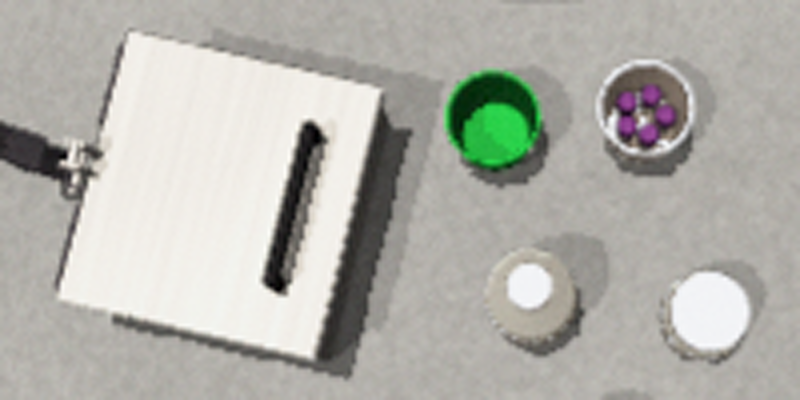

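View pics/c2.png

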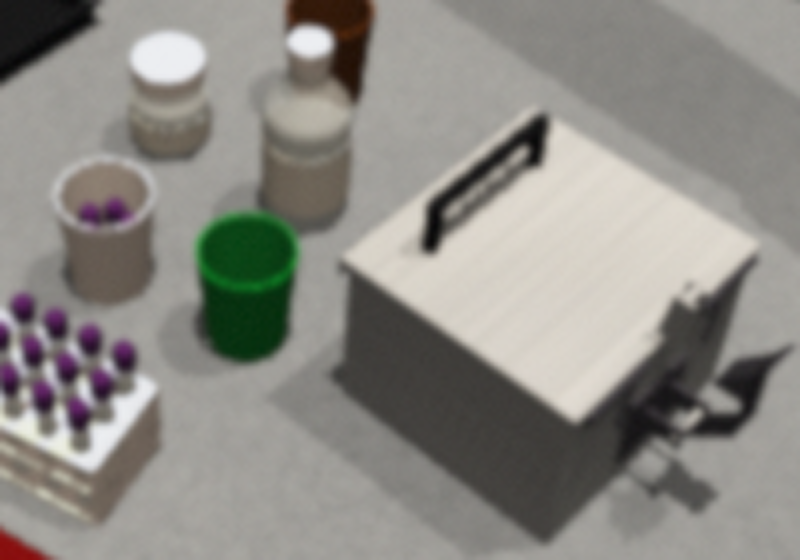

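The enlarged crops confirm it. The white beaker with five purple caps has its rim centre at crop (647,107), which is full (301.7,206.7). Beside it stands the green one at (263,210). The handle bar runs from crop (312,125) to (275,288), and the lid corners are clear.

```bash
cat >> h.py <<'E'
def pose():
    o=bot.get_obs(); return np.array(o["ee_pos"]),R.from_euler("xyz",o["tcp_rot"],degrees=True).as_matrix(),o
def tri(uvt,uvs):
    o1,d1=ray("top",*uvt); o2,d2=ray("scene",*uvs)
    t=np.linalg.lstsq(np.c_[d1,-d2],o2-o1,rcond=None)[0]; a,b=o1+d1*t[0],o2+d2*t[1]; return (a+b)/2,np.linalg.norm(a-b)
def rows(P,Q,p=None,M=None):
    """tool-frame step(s) from pose p,M through targets P[i],Q[i]: travel mm, twist rad"""
    if p is None: p,M,_=pose()
    for a,B in zip(P,Q):
        print("travel",(M.T@(a-p)*1000).round(1),"twist",R.from_matrix(M.T@B).as_rotvec().round(4)); p,M=a,B
E
python3 - <<'E'
from h import *
C=[(172.5,187.5),(235.75,202.5),(219.5,270),(155,254.5)]; S=[(373.25,265.5),(316.25,225.5),(363.75,187),(419.25,220.75)]
# lid corners: top order far-hinge, far-free, near-free, near-hinge
c=[]
for a,s in zip(C,S):
    t=onz("top",*a,.117); u=onz("scene",*s,.117); print(t.round(4),u.round(4),tri(a,s)[0].round(4)); c.append((t+u)/2)
h=(c[0]+c[3])/2; f=(c[1]+c[2])/2; print("hinge",h.round(4),"free",f.round(4),"yaw y",np.degrees(np.arctan2(*(h-f)[1::-1])).round(2),np.linalg.norm(h-f))
for a,s in [((218,211.3),(337.5,211.5)),((208.8,252),(366,189.5))]: print("handle",onz("top",*a,.155).round(4),tri(a,s)[0].round(4))
print("beaker",onz("top",301.7,206.7,.075).round(4),onz("scene",256,209.5,.075).round(4))
print("green",onz("top",263.2,209.7,.075).round(4),"jar",onz("top",317.3,257,.07).round(4),"bottle",onz("top",272.5,251.5,.14).round(4))
print("empty",onz("top",407,251,.078).round(4),onz("scene",203,149,.078).round(4),"rackmid",onz("top",298,160,.085).round(4),"racks",onz("top",387,142,.085).round(4))
E
```

```text
[0.6178 0.2614 0.117 ] [0.618  0.2641 0.117 ] [0.6176 0.2628 0.1158]
[0.5843 0.109  0.117 ] [0.5878 0.1179 0.117 ] [0.584  0.1124 0.1104]
[0.4236 0.1417 0.117 ] [0.4255 0.1506 0.117 ] [0.4223 0.1456 0.1121]
[0.457  0.2938 0.117 ] [0.457  0.2976 0.117 ] [0.4565 0.2958 0.1156]
hinge [0.5375 0.2792 0.117 ] free [0.5053 0.1298 0.117 ] yaw y 77.85 0.15284798767234356
handle [0.5561 0.1457 0.155 ] [0.5565 0.1477 0.1493]
handle [0.4621 0.163  0.155 ] [0.4617 0.1667 0.1464]
beaker [ 0.5844 -0.0504  0.075 ] [ 0.5875 -0.0434  0.075 ]
green [0.5751 0.0445 0.075 ] jar [ 0.4613 -0.0902  0.07  ] bottle [0.4671 0.0186 0.14  ]
empty [ 0.4794 -0.3076  0.078 ] [ 0.4826 -0.2988  0.078 ] rackmid [ 0.7004 -0.0394  0.085 ] racks [ 0.7511 -0.2617  0.085 ]
```

```bash
python3 - <<'E'
from h import *
p,M,o=pose()
Q=R.from_euler("xyz",[180,0,168],degrees=True).as_matrix(); print(Q.round(3))
rows([np.array([.510,.1555,.25])],[Q])
E
```

```text
[[-0.978  0.208  0.   ]
 [ 0.208  0.978  0.   ]
 [ 0.     0.    -1.   ]]
travel [-454.6 -271.3  -19. ] twist [-0.0011 -0.     -0.0443]
```

```bash
python3 -m crank '[{"gripper":60,"travel":[-38,-22.6,-1.6],"twist":[0,0,-0.0037]},{"gripper":60,"travel":[-38,-22.6,-1.6],"twist":[0,0,-0.0037]},{"gripper":60,"travel":[-38,-22.6,-1.6],"twist":[0,0,-0.0037]},{"gripper":60,"travel":[-38,-22.6,-1.6],"twist":[0,0,-0.0037]},{"gripper":60,"travel":[-38,-22.6,-1.6],"twist":[0,0,-0.0037]},{"gripper":60,"travel":[-38,-22.6,-1.6],"twist":[0,0,-0.0037]},{"gripper":60,"travel":[-38,-22.6,-1.6],"twist":[0,0,-0.0037]},{"gripper":60,"travel":[-38,-22.6,-1.6],"twist":[0,0,-0.0037]},{"gripper":60,"travel":[-38,-22.6,-1.6],"twist":[0,0,-0.0037]},{"gripper":60,"travel":[-38,-22.6,-1.6],"twist":[0,0,-0.0037]},{"gripper":60,"travel":[-38,-22.6,-1.6],"twist":[0,0,-0.0037]},{"gripper":60,"travel":[-38,-22.6,-1.6],"twist":[0,0,-0.0037]}]' 30; python3 - <<'E'
from h import *
Q=R.from_euler("xyz",[180,0,168],degrees=True).as_matrix()
rows([np.array([.510,.1555,.133])],[Q]); print(bot.get_obs()["q"])
E
```

```text
time: 1.6
ee_pos: [0.5198, 0.1619, 0.2502]
tcp_rot: [-180.0, -0.0, 168.0]
wrist_force: [0.4, 1.0, -0.4]
opening: 0.06
grasp_force: 0.0
travel [  8.2  -8.3 117.2] twist [-0.0002 -0.0004  0.0001]
[1.72955202e+01 4.70390224e+00 1.19025863e+01 9.72242097e+01
 3.47965581e-03 2.92924613e+01]
```

```bash
python3 -m crank '[{"gripper":60,"travel":[8,-8,20],"twist":[0,0,0]},{"gripper":60,"travel":[0,0,30],"twist":[0,0,0]},{"gripper":60,"travel":[0,0,30],"twist":[0,0,0]},{"gripper":60,"travel":[0,0,20],"twist":[0,0,0]},{"gripper":60,"travel":[0,0,17],"twist":[0,0,0]},{"gripper":60,"travel":[0,0,0],"twist":[0,0,0]}]' 30; python3 - <<'E'
from h import *
rows([np.array([.510,.1555,.133])],[R.from_euler("xyz",[180,0,168],degrees=True).as_matrix()])
im=save("scene","s1"); cv2.imwrite("pics/s1c.png",cv2.resize(im[120:320,230:450,::-1],None,fx=3,fy=3))
E
```

```text
time: 2.35
ee_pos: [0.5088, 0.1567, 0.1322]
tcp_rot: [-179.9, -0.1, 168.0]
wrist_force: [0.9, -0.5, 0.5]
opening: 0.0603
grasp_force: 0.0
travel [-1.4 -0.9 -0.8] twist [-0.0011 -0.002   0.    ]
```

View pics/s1c.png

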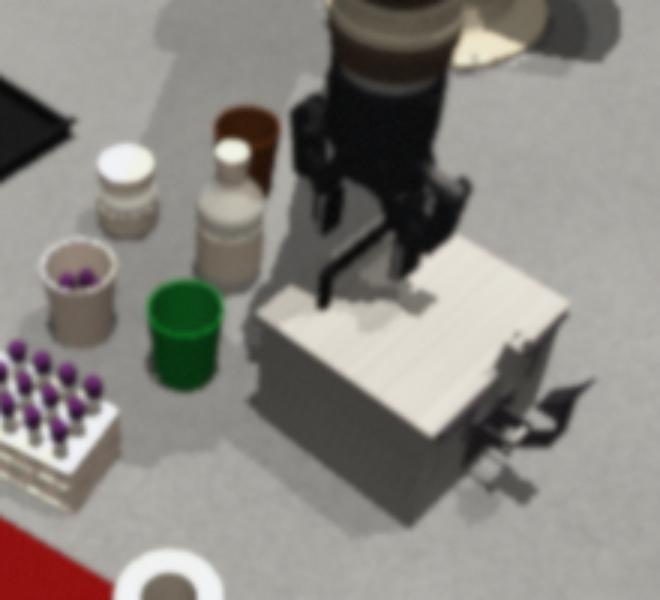

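The fingers straddle the bar at crop (355,250), so I close on it.

```bash
python3 -m crank '[{"gripper":0,"travel":[0,0,0],"twist":[0,0,0]},{"gripper":0,"travel":[0,0,0],"twist":[0,0,0]},{"gripper":0,"travel":[0,0,0],"twist":[0,0,0]},{"gripper":0,"travel":[0,0,0],"twist":[0,0,0]},{"gripper":0,"travel":[0,0,0],"twist":[0,0,0]},{"gripper":0,"travel":[0,0,0],"twist":[0,0,0]}]' 40; python3 - <<'E'
from h import *
p,M,o=pose(); print(o["q"].round(1) if hasattr(o["q"],'round') else o["q"])
# arc: hinge, radius; bar start assumed at p - 19mm along tool z
yh=np.array([.208,.978,0]); z=np.array([0,0,1.]); xh=np.array([.978,-.208,0])
bar0=p-M[:,2]*.019; H=bar0+.125*yh-.038*z; print("bar",bar0,"H",H)
r=np.hypot(.125,.038); a0=np.arctan2(.038,.125)
P=[];Q=[]
N=24
for i in range(1,N+1):
    th=1.74*i/N; b=H+r*(-np.cos(a0+th)*yh+np.sin(a0+th)*z)
    t=np.radians(35)*i/N   # tool leans: z=( -sin t yh - cos t z)
    B=R.from_rotvec(-xh*t).as_matrix()@M
    P.append(b+.019*B[:,2]); Q.append(B)
rows(P,Q); print(P[-1],Q[-1][:,2])
E
```

```text
time: 3.15
ee_pos: [0.5102, 0.1591, 0.1343]
tcp_rot: [179.7, 0.1, 168.1]
wrist_force: [2.9, 11.7, 0.8]
opening: 0.0086
grasp_force: 39.1
[17.2  1.8 -4.  84.   0.2 29.1]
bar [0.51020922 0.15905347 0.15329227] H [0.53620922 0.28130347 0.11529227]
travel [-0.   2.6 -8.9] twist [ 0.0254  0.     -0.    ]
travel [-0.   3.1 -8.8] twist [ 0.0254  0.     -0.    ]
travel [-0.   3.5 -8.6] twist [ 0.0254  0.     -0.    ]
travel [-0.   3.9 -8.4] twist [ 0.0254  0.     -0.    ]
travel [-0.   4.3 -8.2] twist [ 0.0254  0.     -0.    ]
travel [-0.   4.6 -8. ] twist [ 0.0254  0.     -0.    ]
travel [-0.   5.  -7.7] twist [ 0.0254  0.     -0.    ]
travel [-0.   5.4 -7.5] twist [ 0.0254  0.     -0.    ]
travel [-0.   5.7 -7.2] twist [ 0.0254  0.     -0.    ]
travel [-0.   6.  -6.9] twist [ 0.0254  0.     -0.    ]
travel [-0.   6.4 -6.6] twist [ 0.0254  0.     -0.    ]
travel [-0.   6.7 -6.2] twist [ 0.0254  0.     -0.    ]
travel [-0.   6.9 -5.9] twist [ 0.0254  0.     -0.    ]
travel [-0.   7.2 -5.5] twist [ 0.0254  0.     -0.    ]
travel [-0.   7.5 -5.2] twist [ 0.0254  0.     -0.    ]
travel [-0.   7.7 -4.8] twist [ 0.0254  0.     -0.    ]
travel [-0.   7.9 -4.4] twist [ 0.0254  0.     -0.    ]
travel [-0.   8.1 -4. ] twist [ 0.0254  0.     -0.    ]
travel [-0.   8.3 -3.6] twist [ 0.0254  0.     -0.    ]
travel [-0.   8.4 -3.2] twist [ 0.0254  0.     -0.    ]
travel [-0.   8.6 -2.7] twist [ 0.0254  0.     -0.    ]
travel [-0.   8.7 -2.3] twist [ 0.0254  0.     -0.    ]
travel [-0.   8.8 -1.9] twist [ 0.0254  0.     -0.    ]
travel [-0.   8.9 -1.4] twist [ 0.0254  0.     -0.    ]
[0.54614798 0.32793605 0.2164897 ] [-0.11740525 -0.55722499 -0.82201966]
```

```bash
python3 -m crank '[{"gripper":0,"travel":[0,4.4,-7],"twist":[0.025,0,0]},{"gripper":0,"travel":[0,3.1,-8.8],"twist":[0.025,0,0]},{"gripper":0,"travel":[0,3.5,-8.6],"twist":[0.025,0,0]},{"gripper":0,"travel":[0,3.9,-8.4],"twist":[0.025,0,0]},{"gripper":0,"travel":[0,4.3,-8.2],"twist":[0.025,0,0]},{"gripper":0,"travel":[0,4.6,-8],"twist":[0.025,0,0]},{"gripper":0,"travel":[0,5,-7.7],"twist":[0.025,0,0]},{"gripper":0,"travel":[0,5.4,-7.5],"twist":[0.025,0,0]}]' 40; python3 - <<'E'
from h import *
p,M,o=pose(); print(o["q"],o["torque"],p-M[:,2]*.019)
E
```

```text
time: 4.15
ee_pos: [0.5175, 0.194, 0.1958]
tcp_rot: [-168.3, 0.1, 168.0]
wrist_force: [-1.8, -11.7, 5.8]
opening: 0.0082
grasp_force: 39.0
[25.35350851 11.76861337 12.94373424 98.31200568 -9.34482932 37.98170806] [-2.45418831  0.34182626  0.07851266] [0.51831914 0.1978053  0.21438298]
```

```bash
python3 -m crank '[{"gripper":0,"travel":[0,5.7,-7.2],"twist":[0.025,0,0]},{"gripper":0,"travel":[0,6,-6.9],"twist":[0.025,0,0]},{"gripper":0,"travel":[0,6.4,-6.6],"twist":[0.025,0,0]},{"gripper":0,"travel":[0,6.7,-6.2],"twist":[0.025,0,0]},{"gripper":0,"travel":[0,6.9,-5.9],"twist":[0.025,0,0]},{"gripper":0,"travel":[0,7.2,-5.5],"twist":[0.025,0,0]},{"gripper":0,"travel":[0,7.5,-5.2],"twist":[0.025,0,0]},{"gripper":0,"travel":[0,7.7,-4.8],"twist":[0.025,0,0]}]' 40; python3 - <<'E'
from h import *
p,M,o=pose(); b=p-M[:,2]*.019; d=b-np.array([.5362,.2813,.1145]); y=d@[.208,.978,0]; print(b,np.hypot(y,d[2]),np.arctan2(d[2],-y)-np.arctan2(.038,.125))
E
```

```text
time: 5.15
ee_pos: [0.531, 0.2577, 0.2294]
tcp_rot: [-156.9, 0.2, 168.0]
wrist_force: [-2.4, -9.6, 22.8]
opening: 0.0081
grasp_force: 39.3
[0.53252197 0.26501488 0.24691887] 0.13346675740941194 1.1502815944297187
```

```bash
python3 -m crank '[{"gripper":0,"travel":[0,7.9,-5.4],"twist":[0.025,0,0]},{"gripper":0,"travel":[0,8.1,-5],"twist":[0.025,0,0]},{"gripper":0,"travel":[0,8.3,-3.6],"twist":[0.025,0,0]},{"gripper":0,"travel":[0,8.4,-3.2],"twist":[0.025,0,0]},{"gripper":0,"travel":[0,8.6,-2.7],"twist":[0.025,0,0]},{"gripper":0,"travel":[0,8.7,-2.3],"twist":[0.025,0,0]},{"gripper":0,"travel":[0,8.8,-1.9],"twist":[0.025,0,0]},{"gripper":0,"travel":[0,8.9,-1.4],"twist":[0.025,0,0]},{"gripper":0,"travel":[0,0,0],"twist":[0,0,0]}]' 40; python3 - <<'E'
from h import *
p,M,o=pose(); b=p-M[:,2]*.019; d=b-np.array([.5362,.2813,.1145]); y=d@[.208,.978,0]; print(b,np.hypot(y,d[2]),np.arctan2(d[2],-y)-np.arctan2(.038,.125))
E
```

```text
time: 6.28
ee_pos: [0.5458, 0.328, 0.218]
tcp_rot: [-146.1, 0.7, 168.3]
wrist_force: [13.0, 6.9, 28.7]
opening: 0.0083
grasp_force: 44.2
[0.54773072 0.33843205 0.23373882] 0.1327166190178882 1.7302510215358375
```

```bash
python3 -m crank '[{"gripper":0,"travel":[0,4,-1],"twist":[0,0,0]},{"gripper":0,"travel":[0,0,0],"twist":[0,0,0]}]' 40; python3 -m crank '[{"gripper":0,"travel":[0,-7,1.5],"twist":[0,0,0]},{"gripper":0,"travel":[0,-7,1.5],"twist":[0,0,0]},{"gripper":0,"travel":[0,0,0],"twist":[0,0,0]}]' 40;  python3 - <<'E'
from h import *
p,M,o=pose(); b=p-M[:,2]*.019; d=b-np.array([.5362,.2813,.1145]); y=d@[.208,.978,0]; print(b,np.hypot(y,d[2]),np.arctan2(d[2],-y)-np.arctan2(.038,.125))
im=save("scene","s2"); cv2.imwrite("pics/s2c.png",cv2.resize(im[80:320,230:490,::-1],None,fx=2.5,fy=2.5))
E
```

```text
time: 6.52
ee_pos: [0.5462, 0.3301, 0.2169]
tcp_rot: [-146.2, 0.8, 168.3]
wrist_force: [16.1, 8.8, 32.4]
opening: 0.0082
grasp_force: 44.6
time: 6.9
ee_pos: [0.5433, 0.3162, 0.2226]
tcp_rot: [-146.1, 0.7, 168.2]
wrist_force: [14.7, 6.1, 30.7]
opening: 0.0084
grasp_force: 44.6
[0.5452325  0.32661584 0.23835669] 0.1321919172854545 1.6326835769943597
```

View pics/s2c.png

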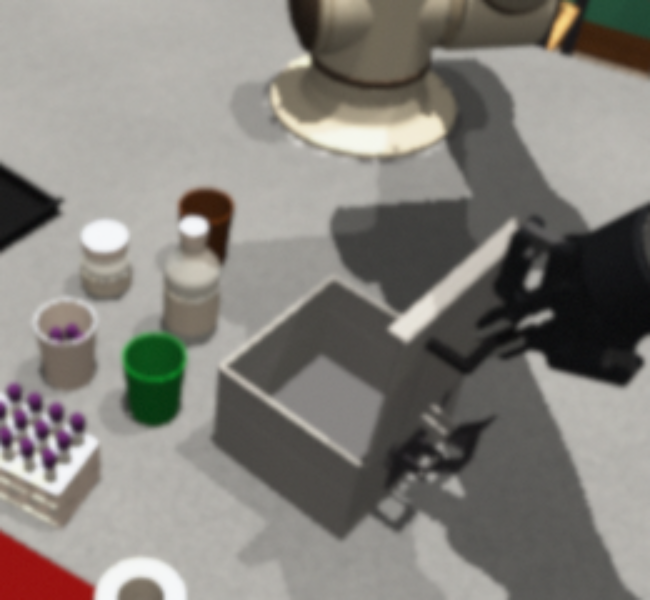

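The lid stands just past upright with the hand behind it. I test whether the catch carries it by easing back a little further.

```bash
for i in 1 2; do python3 -m crank '[{"gripper":0,"travel":[0,-3.5,-1],"twist":[0,0,0]},{"gripper":0,"travel":[0,0,0],"twist":[0,0,0]}]' 40|egrep "pos|force"; done
```

```text
ee_pos: [0.5428, 0.3141, 0.2235]
wrist_force: [12.0, 1.9, 20.5]
grasp_force: 43.5
ee_pos: [0.5424, 0.3122, 0.2239]
wrist_force: [12.6, 1.2, 6.4]
grasp_force: 42.7
```

```bash
for i in 1 2; do python3 -m crank '[{"gripper":0,"travel":[0,-3.5,1],"twist":[0,0,0]},{"gripper":0,"travel":[0,0,0],"twist":[0,0,0]}]' 40|egrep "pos|force"; done
```

```text
ee_pos: [0.5419, 0.31, 0.2245]
wrist_force: [15.1, 7.6, 5.7]
grasp_force: 43.0
ee_pos: [0.5414, 0.3078, 0.225]
wrist_force: [18.4, 15.9, 4.0]
grasp_force: 43.3
```

The reaction has turned to +y, so the catch holds. I relax, open a little and withdraw along the tool.

```bash
python3 -m crank '[{"gripper":8,"travel":[0,5,-0.5],"twist":[0,0,0]},{"gripper":26,"travel":[0,0,0],"twist":[0,0,0]},{"gripper":26,"travel":[0,0,0],"twist":[0,0,0]},{"gripper":26,"travel":[0,0,0],"twist":[0,0,0]}]' 40; python3 -m crank '[{"gripper":26,"travel":[0,0,-10],"twist":[0,0,0]},{"gripper":26,"travel":[0,0,-20],"twist":[0,0,0]},{"gripper":26,"travel":[0,0,-30],"twist":[0,0,0]},{"gripper":26,"travel":[0,0,-30],"twist":[0,0,0]},{"gripper":60,"travel":[0,0,-30],"twist":[0,0,0]},{"gripper":60,"travel":[0,0,-30],"twist":[0,0,0]}]' 40; python3 - <<'E'
from h import *
p,M,o=pose(); print(o["q"])
im=save("scene","s3"); cv2.imwrite("pics/s3c.png",cv2.resize(im[80:320,230:490,::-1],None,fx=2.5,fy=2.5))
E
```

```text
time: 8.45
ee_pos: [0.54, 0.3099, 0.2222]
tcp_rot: [-145.8, 0.1, 168.1]
wrist_force: [1.0, -0.5, -0.5]
opening: 0.0259
grasp_force: 0.0
time: 9.2
ee_pos: [0.5126, 0.339, 0.283]
tcp_rot: [-150.2, 3.4, 170.1]
wrist_force: [0.4, 0.4, -0.2]
opening: 0.0594
grasp_force: 0.0
[ 42.64825567  42.31433472  60.02337192 130.46666628 -20.09936539
  57.50142953]
```

View pics/s3c.png

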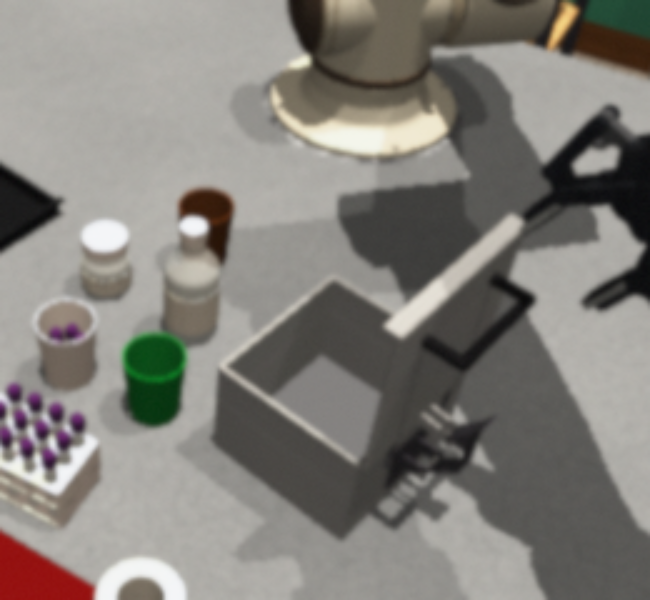

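The lid stands on its catch, free of the hand; bin interior is open at crop (320,400). I go on to the beaker.

```bash
cat >> h.py <<'E'
from scipy.spatial.transform import Slerp
def interp(P,Q,N,p=None,M=None):
    if p is None: p,M,_=pose()
    S=Slerp([0,1],R.from_matrix([M,Q])); w=np.arange(1,N+1)/N
    rows([p+(P-p)*a for a in w],[S(a).as_matrix() for a in w],p,M)
def tool(psi,al,roll=0):
    """tool z at azimuth psi, al deg from down, tool x uppermost, then roll about tool z"""
    u=np.array([np.cos(np.radians(psi)),np.sin(np.radians(psi)),0]); a=np.radians(al)
    z=np.sin(a)*u-np.cos(a)*np.array([0,0,1]); x=np.cos(a)*u+np.sin(a)*np.array([0,0,1])
    return np.c_[x,np.cross(z,x),z]@R.from_rotvec([0,0,np.radians(roll)]).as_matrix()
E
python3 - <<'E'
from h import *
A=np.array([.44,.34,.37]); QA=tool(168,0) 
interp(A,QA,4); print(); interp(np.array([.42,-.12,.36]),tool(80,0),10,A,QA)
E
```

```text
travel [ 16.4 -13.6 -17.9] twist [-0.1291  0.0174  0.0054]
travel [ 16.7 -11.3 -19.2] twist [-0.1291  0.0174  0.0054]
travel [ 16.9  -8.8 -20.3] twist [-0.1291  0.0174  0.0054]
travel [ 17.3  -6.3 -20.9] twist [-0.1291  0.0174  0.0054]

travel [ -7.6 -45.4   1. ] twist [0.     0.     0.1536]
travel [-14.5 -43.7   1. ] twist [0.     0.     0.1536]
travel [-21. -41.   1.] twist [0.     0.     0.1536]
travel [-27.  -37.3   1. ] twist [0.     0.     0.1536]
travel [-32.4 -32.7   1. ] twist [0.     0.     0.1536]
travel [-37.  -27.4   1. ] twist [0.     0.     0.1536]
travel [-40.8 -21.4   1. ] twist [0.     0.     0.1536]
travel [-43.6 -14.9   1. ] twist [0.     0.     0.1536]
travel [-45.3  -8.1   1. ] twist [0.     0.     0.1536]
travel [-46.  -1.   1.] twist [0.     0.     0.1536]
```

```bash
python3 -m crank '[{"gripper":60,"travel":[16,-13.5,-18],"twist":[-0.129,0.0174,0.0054]},{"gripper":60,"travel":[17,-11.3,-19],"twist":[-0.129,0.0174,0.0054]},{"gripper":60,"travel":[17,-9,-20],"twist":[-0.129,0.0174,0.0054]},{"gripper":60,"travel":[17,-6.3,-21],"twist":[-0.129,0.0174,0.0054]},{"gripper":60,"travel":[0,0,0],"twist":[0,0,0]}]'; python3 - <<'E'
from h import *
interp(np.array([.42,-.12,.36]),tool(80,0),10); print(bot.get_obs()["q"])
E
```

```text
time: 9.88
ee_pos: [0.4407, 0.3378, 0.3711]
tcp_rot: [179.9, 0.1, 167.8]
wrist_force: [0.8, 0.4, -0.1]
opening: 0.0598
grasp_force: 0.0
travel [ -7.6 -45.2   1.1] twist [2.000e-04 1.000e-04 1.533e-01]
travel [-14.4 -43.5   1.1] twist [2.000e-04 1.000e-04 1.533e-01]
travel [-20.9 -40.8   1.1] twist [2.000e-04 1.000e-04 1.533e-01]
travel [-26.9 -37.1   1.1] twist [2.000e-04 1.000e-04 1.533e-01]
travel [-32.2 -32.6   1.1] twist [2.000e-04 1.000e-04 1.533e-01]
travel [-36.8 -27.3   1.1] twist [2.000e-04 1.000e-04 1.533e-01]
travel [-40.6 -21.3   1.1] twist [2.000e-04 1.000e-04 1.533e-01]
travel [-43.3 -14.9   1.1] twist [2.000e-04 1.000e-04 1.533e-01]
travel [-45.1  -8.1   1.1] twist [2.000e-04 1.000e-04 1.533e-01]
travel [-45.8  -1.1   1.1] twist [2.000e-04 1.000e-04 1.533e-01]
[ 3.74940291e+01  1.20514836e+01  3.42651391e+01  1.12092968e+02
 -5.36159168e-02  4.96589888e+01]
```

```bash
python3 -m crank '[{"gripper":60,"travel":[-7.6,-45.2,1],"twist":[0,0,0.1533]},{"gripper":60,"travel":[-14.4,-43.5,1],"twist":[0,0,0.1533]},{"gripper":60,"travel":[-21,-41,1],"twist":[0,0,0.1533]},{"gripper":60,"travel":[-27,-37,1],"twist":[0,0,0.1533]},{"gripper":60,"travel":[-32,-32.6,1],"twist":[0,0,0.1533]},{"gripper":60,"travel":[-37,-27.3,1],"twist":[0,0,0.1533]},{"gripper":60,"travel":[-40.6,-21.3,1],"twist":[0,0,0.1533]},{"gripper":60,"travel":[-43.3,-15,1],"twist":[0,0,0.1533]},{"gripper":80,"travel":[-45,-8,1],"twist":[0,0,0.1533]},{"gripper":80,"travel":[-46,-1,1],"twist":[0,0,0.1533]}]'; python3 - <<'E'
from h import *
print(bot.get_obs()["q"])
Q=tool(80,62); g=np.array([.5858,-.0475,.045])
A=g-.11*Q[:,2]+[0,0,.06]+.019*Q[:,2]; print(A); interp(A,Q,8); print(Q.round(3))
E
```

```text
time: 11.12
ee_pos: [0.4219, -0.1206, 0.3573]
tcp_rot: [-179.6, 0.3, 79.8]
wrist_force: [0.8, -0.1, 0.1]
opening: 0.0801
grasp_force: 0.0
[-15.70924844  -4.82199573  14.77577843 109.93997401  -0.38319446
  84.4988192 ]
[ 0.57184768 -0.12662756  0.14772191]
travel [ 2.7 18.8 26.1] twist [-0.0005  0.136  -0.0009]
travel [-0.8 18.7 26.2] twist [-0.0005  0.136  -0.0009]
travel [-4.4 18.7 25.9] twist [-0.0005  0.136  -0.0009]
travel [-7.9 18.7 25. ] twist [-0.0005  0.136  -0.0009]
travel [-11.2  18.7  23.7] twist [-0.0005  0.136  -0.0009]
travel [-14.3  18.7  22. ] twist [-0.0005  0.136  -0.0009]
travel [-17.2  18.6  19.9] twist [-0.0005  0.136  -0.0009]
travel [-19.8  18.6  17.4] twist [-0.0005  0.136  -0.0009]
[[ 0.082  0.985  0.153]
 [ 0.462 -0.174  0.87 ]
 [ 0.883  0.    -0.469]]
```

```bash
python3 -m crank '[{"gripper":82,"travel":[2.7,18.8,26],"twist":[0,0.136,-0.001]},{"gripper":82,"travel":[-0.8,18.7,26],"twist":[0,0.136,-0.001]},{"gripper":82,"travel":[-4.4,18.7,26],"twist":[0,0.136,-0.001]},{"gripper":82,"travel":[-7.9,18.7,25],"twist":[0,0.136,-0.001]},{"gripper":82,"travel":[-11.2,18.7,23.7],"twist":[0,0.136,-0.001]},{"gripper":82,"travel":[-14.3,18.7,22],"twist":[0,0.136,-0.001]},{"gripper":82,"travel":[-17.2,18.7,20],"twist":[0,0.136,-0.001]},{"gripper":82,"travel":[-20,18.6,17.4],"twist":[0,0.136,-0.001]},{"gripper":82,"travel":[0,0,0],"twist":[0,0,0]}]'; python3 - <<'E'
from h import *
print(bot.get_obs()["q"])
Q=tool(80,62); g=np.array([.5858,-.0475,.045])
A=g-.11*Q[:,2]+.019*Q[:,2]; interp(A,Q,3);print(); interp(g+.019*Q[:,2],Q,4,A,Q)
im=save("scene","s4"); cv2.imwrite("pics/s4.png",im[:,:,::-1])
E
```

```text
time: 12.25
ee_pos: [0.571, -0.1235, 0.1394]
tcp_rot: [-178.0, -62.4, 78.7]
wrist_force: [-0.4, 0.5, 0.7]
opening: 0.0816
grasp_force: 0.0
[-35.06825661  34.39114633  16.51456794 112.19088113  52.78852097
  44.48399632]
travel [-15.7   0.7   7.1] twist [-0.0051 -0.0025 -0.0034]
travel [-15.7   0.6   7.1] twist [-0.0051 -0.0025 -0.0034]
travel [-15.7   0.6   7.2] twist [-0.0051 -0.0025 -0.0034]

travel [-0.  -0.  27.5] twist [ 0.  0. -0.]
travel [-0.  -0.  27.5] twist [0. 0. 0.]
travel [ 0.   0.  27.5] twist [0. 0. 0.]
travel [-0.  -0.  27.5] twist [0. 0. 0.]
```

View pics/s4.png

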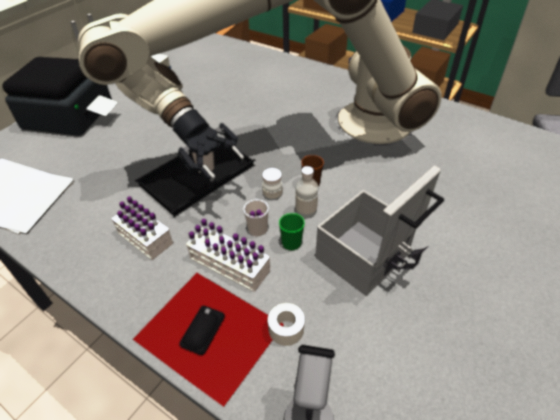

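The hand is clear at (205,140), above and behind the empty beaker, with an open corridor to the target beaker at (256,217). Going in.

```bash
python3 -m crank '[{"gripper":82,"travel":[-15.7,0.7,7],"twist":[-0.005,-0.0025,-0.0035]},{"gripper":82,"travel":[-15.7,0.6,7],"twist":[-0.005,-0.0025,-0.0035]},{"gripper":82,"travel":[-15.7,0.6,7],"twist":[-0.005,-0.0025,-0.0035]},{"gripper":82,"travel":[0,0,25],"twist":[0,0,0]},{"gripper":82,"travel":[0,0,0],"twist":[0,0,0]}]'; python3 - <<'E'
from h import *
Q=tool(80,62); g=np.array([.5858,-.0475,.045])
interp(g+.019*Q[:,2],Q,4)
im=bot.camera("top"); cv2.imwrite("pics/t4.png",cv2.resize(im[150:310,230:450,::-1],None,fx=3.5,fy=3.5))
E
```

```text
time: 12.92
ee_pos: [0.5773, -0.105, 0.0858]
tcp_rot: [177.9, -61.6, 81.9]
wrist_force: [0.9, 0.4, -1.0]
opening: 0.082
grasp_force: 0.0
travel [-2.  -0.6 22.4] twist [0.0019 0.0016 0.0039]
travel [-2.1 -0.6 22.4] twist [0.0019 0.0016 0.0039]
travel [-2.1 -0.5 22.4] twist [0.0019 0.0016 0.0039]
travel [-2.2 -0.5 22.4] twist [0.0019 0.0016 0.0039]
```

View pics/t4.png

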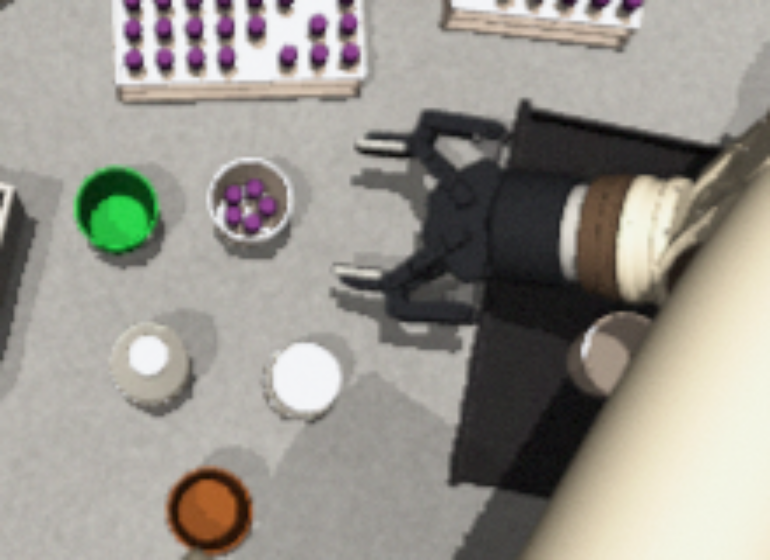

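The fingers at crop (385,145) and (360,272) straddle the line to the beaker at (250,200), and all neighbours are clear. I advance and close.

```bash
python3 -m crank '[{"gripper":82,"travel":[-2,-0.6,22.4],"twist":[0.002,0.0016,0.004]},{"gripper":82,"travel":[-2,-0.6,22.4],"twist":[0.002,0.0016,0.004]},{"gripper":82,"travel":[-2,-0.5,22.4],"twist":[0.002,0.0016,0.004]},{"gripper":82,"travel":[-2,-0.5,22.4],"twist":[0.002,0.0016,0.004]},{"gripper":82,"travel":[0,0,0],"twist":[0,0,0]}]'
python3 -m crank '[{"gripper":40,"travel":[0,0,0],"twist":[0,0,0]},{"gripper":40,"travel":[0,0,0],"twist":[0,0,0]},{"gripper":40,"travel":[0,0,0],"twist":[0,0,0]},{"gripper":40,"travel":[0,0,0],"twist":[0,0,0]},{"gripper":40,"travel":[0,0,0],"twist":[0,0,0]}]' 35; python3 - <<'E'
from h import *
p,M,o=pose(); print(o["q"], p-.019*M[:,2])
E
```

```text
time: 13.6
ee_pos: [0.589, -0.0314, 0.0368]
tcp_rot: [-180.0, -62.0, 80.0]
wrist_force: [-1.2, 0.1, 0.3]
opening: 0.082
grasp_force: 0.0
time: 14.22
ee_pos: [0.5895, -0.0327, 0.0377]
tcp_rot: [180.0, -62.0, 79.9]
wrist_force: [-3.9, -1.9, 5.3]
opening: 0.0555
grasp_force: 35.6
[-27.22125289  30.55517435   1.05700738  89.42983014  57.58363659
  56.76668304] [ 0.58656901 -0.04921296  0.04663264]
```

```bash
python3 -m crank '[{"gripper":40,"travel":[13,0,-7],"twist":[0,0,0]},{"gripper":40,"travel":[26,0,-14],"twist":[0,0,0]},{"gripper":40,"travel":[35,0,-19],"twist":[0,0,0]},{"gripper":40,"travel":[35,0,-19],"twist":[0,0,0]},{"gripper":40,"travel":[35,0,-19],"twist":[0,0,0]},{"gripper":40,"travel":[30,0,-16],"twist":[0,0,0]},{"gripper":40,"travel":[0,0,0],"twist":[0,0,0]}]' 35; cat >> h.py <<'E'
yh=np.array([.208,.978,0]); xh=np.array([.978,-.208,0]); BIN=np.array([.5205,.205,0])
BZ=np.array([.883,0,-.469])
def G2P(G,Q): return G+.019*Q[:,2]
E
python3 - <<'E'
from h import *
p,M,o=pose(); print(o["q"],p-.019*M[:,2])
Qf=tool(65,82,-150); bz=Qf@BZ; print("bz",bz.round(2),np.degrees(np.arccos(bz[2])))
m=BIN+.0*xh+np.array([0,0,0]); G=m-.029*bz; G[2]=.205; print("G",G)
Q0=tool(65,62); G1=G.copy(); G1[2]=.26
interp(G2P(G1,Q0),Q0,9)
E
```

```text
time: 15.1
ee_pos: [0.5896, -0.0337, 0.238]
tcp_rot: [179.4, -61.9, 80.4]
wrist_force: [-0.6, -0.2, -2.5]
opening: 0.0555
grasp_force: 36.7
[-27.29120511  23.10575448  13.85351036 109.55033653  57.51307661
  56.58466205] [ 0.58664255 -0.05019602  0.24697431]
bz [-0.64 -0.33 -0.69] 133.78754297025742
G [0.53910035 0.21459292 0.205     ]
travel [14.5 -9.9 24. ] twist [-0.0253  0.0001  0.0141]
travel [ 14.3 -10.7  23.7] twist [-0.0253  0.0001  0.0141]
travel [ 14.2 -11.5  23.4] twist [-0.0253  0.0001  0.0141]
travel [ 14.  -12.3  23.1] twist [-0.0253  0.0001  0.0141]
travel [ 13.8 -13.   22.8] twist [-0.0253  0.0001  0.0141]
travel [ 13.6 -13.8  22.5] twist [-0.0253  0.0001  0.0141]
travel [ 13.4 -14.6  22.1] twist [-0.0253  0.0001  0.0141]
travel [ 13.2 -15.3  21.8] twist [-0.0253  0.0001  0.0141]
travel [ 13.  -16.   21.4] twist [-0.0253  0.0001  0.0141]
```

```bash
python3 -m crank '[{"gripper":40,"travel":[14.5,-10,24],"twist":[-0.0253,0,0.014]},{"gripper":40,"travel":[14.3,-10.7,23.7],"twist":[-0.0253,0,0.014]},{"gripper":40,"travel":[14.2,-11.5,23.4],"twist":[-0.0253,0,0.014]},{"gripper":40,"travel":[14,-12.3,23],"twist":[-0.0253,0,0.014]},{"gripper":40,"travel":[13.8,-13,22.8],"twist":[-0.0253,0,0.014]},{"gripper":40,"travel":[13.6,-13.8,22.5],"twist":[-0.0253,0,0.014]},{"gripper":40,"travel":[13.4,-14.6,22],"twist":[-0.0253,0,0.014]},{"gripper":40,"travel":[13.2,-15.3,21.8],"twist":[-0.0253,0,0.014]},{"gripper":40,"travel":[13,-16,21.4],"twist":[-0.0253,0,0.014]},{"gripper":40,"travel":[0,0,0],"twist":[0,0,0]}]' 35; 
python3 - <<'E'
from h import *
p,M,o=pose(); print(o["q"],p-.019*M[:,2])
G=np.array([.5391,.2146,.205]); Q0=tool(65,82)
interp(G2P(G,Q0),Q0,4)
E
```

```text
time: 16.35
ee_pos: [0.5438, 0.2314, 0.2477]
tcp_rot: [-179.5, -62.0, 64.7]
wrist_force: [0.1, 0.2, -1.6]
opening: 0.0558
grasp_force: 37.0
[  0.37596962 -23.70604629 -33.22479205  41.93586568  53.06891354
 135.19254645] [0.53683321 0.21615671 0.25659854]
travel [-9.8  0.7  5.7] twist [-0.0009  0.0874 -0.0009]
travel [-10.3   0.7   4.8] twist [-0.0009  0.0874 -0.0009]
travel [-10.6   0.7   3.9] twist [-0.0009  0.0874 -0.0009]
travel [-10.9   0.7   2.9] twist [-0.0009  0.0874 -0.0009]
```

```bash
python3 -m crank '[{"gripper":40,"travel":[-9.8,0.7,5.7],"twist":[0,0.087,0]},{"gripper":40,"travel":[-10.3,0.7,4.8],"twist":[0,0.087,0]},{"gripper":40,"travel":[-10.6,0.7,3.9],"twist":[0,0.087,0]},{"gripper":40,"travel":[-11,0.7,2.9],"twist":[0,0.087,0]},{"gripper":40,"travel":[0,0,0],"twist":[0,0,0]}]' 35; 
python3 - <<'E'
from h import *
p,M,o=pose(); print(o["q"],p-.019*M[:,2])
im=bot.camera("scene"); cv2.imwrite("pics/s5.png",cv2.resize(im[60:320,200:490,::-1],None,fx=2.2,fy=2.2))
E
```

```text
time: 16.98
ee_pos: [0.5489, 0.2294, 0.2003]
tcp_rot: [-176.5, -81.0, 61.5]
wrist_force: [0.3, -1.1, -1.8]
opening: 0.0556
grasp_force: 37.0
[ -3.41814173 -22.38717116 -54.63572439  -8.92183608  66.66183937
 158.95208345] [0.54092611 0.21236306 0.2032749 ]
```

View pics/s5.png

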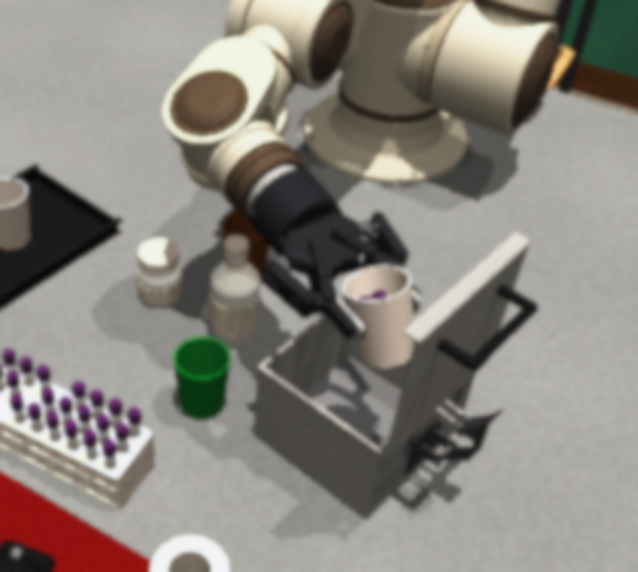

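The beaker is held over the open bin at crop (378,315), clear of the lid, with the tubes still in it. I roll it over about the tool axis.

```bash
python3 -m crank '[{"gripper":40,"travel":[0,0,0],"twist":[0,0,-0.18]},{"gripper":40,"travel":[0,0,0],"twist":[0,0,-0.18]},{"gripper":40,"travel":[0,0,0],"twist":[0,0,-0.18]},{"gripper":40,"travel":[0,0,0],"twist":[0,0,-0.18]},{"gripper":40,"travel":[0,0,0],"twist":[0,0,-0.18]},{"gripper":40,"travel":[0,0,0],"twist":[0,0,-0.18]},{"gripper":40,"travel":[0,0,0],"twist":[0,0,-0.18]},{"gripper":40,"travel":[0,0,0],"twist":[0,0,-0.18]},{"gripper":40,"travel":[0,0,0],"twist":[0,0,-0.18]},{"gripper":40,"travel":[0,0,0],"twist":[0,0,-0.18]},{"gripper":40,"travel":[0,0,0],"twist":[0,0,-0.18]},{"gripper":40,"travel":[0,0,0],"twist":[0,0,-0.18]}]' 50; python3 -m crank '[{"gripper":40,"travel":[0,0,0],"twist":[0,0,-0.18]},{"gripper":40,"travel":[0,0,0],"twist":[0,0,-0.18]},{"gripper":40,"travel":[0,0,0],"twist":[0,0,-0.1]},{"gripper":40,"travel":[0,0,0],"twist":[0,0,0]},{"gripper":40,"travel":[0,0,0],"twist":[0,0,0]},{"gripper":40,"travel":[0,0,0],"twist":[0,0,0]},{"gripper":40,"travel":[0,0,0],"twist":[0,0,0]},{"gripper":40,"travel":[0,0,0],"twist":[0,0,0]}]' 50
python3 - <<'E'
from h import *
p,M,o=pose(); print(o["q"],p-.019*M[:,2]); bz=M@BZ; print(bz.round(2),np.degrees(np.arccos(bz[2])))
d=p-.019*M[:,2]+.029*bz-BIN; print("mouth in bin",d@xh,d@yh,d[2])
for n in("top","scene"):
    im=save(n,"pour_"+n); h=cv2.cvtColor(im,cv2.COLOR_RGB2HSV)
    m=((h[:,:,0]>135)&(h[:,:,0]<165)&(h[:,:,1]>90)&(h[:,:,2]>40)).astype(np.uint8)
    k,_,s,c=cv2.connectedComponentsWithStats(m); print(n,[(tuple(c[i].round()),int(s[i,4])) for i in range(1,k) if s[i,4]>4])
E
```

```text
time: 18.52
ee_pos: [0.5504, 0.23, 0.2059]
tcp_rot: [100.8, 33.4, 160.9]
wrist_force: [-0.1, -0.4, -1.2]
opening: 0.055
grasp_force: 52.0
time: 19.52
ee_pos: [0.5496, 0.2303, 0.2043]
tcp_rot: [107.2, 58.6, 169.9]
wrist_force: [-1.2, -0.3, -1.4]
opening: 0.0553
grasp_force: 52.0
[ -3.31520232 -22.55983923 -54.45560084  -8.98411956  66.65210997
   8.98474335] [0.54162722 0.21325387 0.20726325]
[-0.65 -0.34 -0.68] 132.97709201054485
mouth in bin 0.0026103951108137832 -0.0010580761790472519 0.18749378252811116
top [((np.float64(368.0), np.float64(128.0)), 21), ((np.float64(377.0), np.float64(129.0)), 18), ((np.float64(385.0), np.float64(130.0)), 18), ((np.float64(394.0), np.float64(131.0)), 19), ((np.float64(403.0), np.float64(132.0)), 17), ((np.float64(367.0), np.float64(136.0)), 19), ((np.float64(376.0), np.float64(137.0)), 20), ((np.float64(385.0), np.float64(138.0)), 19), ((np.float64(393.0), np.float64(139.0)), 18), ((np.float64(402.0), np.float64(140.0)), 19), ((np.float64(411.0), np.float64(141.0)), 18), ((np.float64(375.0), np.float64(146.0)), 21), ((np.float64(384.0), np.float64
[... 1762 characters left out ...]
.0)), 23), ((np.float64(221.0), np.float64(239.0)), 15), ((np.float64(207.0), np.float64(242.0)), 15), ((np.float64(244.0), np.float64(240.0)), 19), ((np.float64(229.0), np.float64(243.0)), 12), ((np.float64(252.0), np.float64(244.0)), 18), ((np.float64(215.0), np.float64(246.0)), 14), ((np.float64(238.0), np.float64(247.0)), 18), ((np.float64(223.0), np.float64(250.0)), 16), ((np.float64(260.0), np.float64(248.0)), 20), ((np.float64(362.0), np.float64(249.0)), 18), ((np.float64(246.0), np.float64(251.0)), 18), ((np.float64(232.0), np.float64(254.0)), 19), ((np.float64(255.0), np.float64(255.0)), 20), ((np.float64(240.0), np.float64(258.0)), 20), ((np.float64(249.0), np.float64(262.0)), 20)]
```

Four caps show in the bin and the fifth may be hidden or still in the beaker. I tip further with a small shake, then check.

```bash
python3 -m crank '[{"gripper":40,"travel":[0,0,0],"twist":[0,0,-0.18]},{"gripper":40,"travel":[0,0,0],"twist":[0,0,-0.18]},{"gripper":40,"travel":[0,0,0],"twist":[0,0,-0.1]},{"gripper":40,"travel":[0,0,0],"twist":[0,0,0.18]},{"gripper":40,"travel":[0,0,0],"twist":[0,0,-0.18]},{"gripper":40,"travel":[0,0,0],"twist":[0,0,0.18]},{"gripper":40,"travel":[0,0,0],"twist":[0,0,-0.18]},{"gripper":40,"travel":[0,0,0],"twist":[0,0,0]},{"gripper":40,"travel":[0,0,0],"twist":[0,0,0]},{"gripper":40,"travel":[0,0,0],"twist":[0,0,0]}]' 50
cat >> h.py <<'E'
def purple(n,name,box):
    im=save(n,name); h=cv2.cvtColor(im,cv2.COLOR_RGB2HSV); x0,y0,x1,y1=box
    m=((h[:,:,0]>130)&(h[:,:,0]<168)&(h[:,:,1]>80)&(h[:,:,2]>25)).astype(np.uint8); m[:y0]=0;m[y1:]=0;m[:,:x0]=0;m[:,x1:]=0
    k,_,s,c=cv2.connectedComponentsWithStats(m); print(n,[(tuple(map(int,c[i])),int(s[i,4])) for i in range(1,k) if s[i,4]>2])
E
python3 - <<'E'
from h import *
purple("top","p2t",(140,180,260,300)); purple("scene","p2s",(290,130,440,300))
p,M,o=pose(); print(o["q"],(M@BZ).round(2))
E
```

```text
time: 20.88
ee_pos: [0.5496, 0.2303, 0.2044]
tcp_rot: [156.4, 80.3, -138.9]
wrist_force: [0.2, 0.0, -1.0]
opening: 0.055
grasp_force: 52.0
top [((203, 238), 4), ((216, 251), 14)]
scene [((355, 230), 21), ((370, 236), 31), ((348, 236), 22), ((361, 248), 19)]
[ -3.31689272 -22.56142383 -54.4588558   -9.00332999  66.65225231
 -17.31971575] [-0.31 -0.52 -0.8 ]
```

```bash
python3 - <<'E'
from h import *
for q in [(355,230),(370,236),(348,236),(361,248)]:
    for z in(.012,.03):
        P=onz("scene",*q,z); d=P-BIN; print(q,z,"bin xy",(d@xh).round(3),(d@yh).round(3),"top px",proj("top",P).round())
for q in [(216,251),(203,238)]: P=onz("top",*q,.012); d=P-BIN; print(q,(d@xh).round(3),(d@yh).round(3),proj("scene",P).round())
im=cv2.imread("pics/p2s.png"); print(im[225:255:3,335:385:5].max(axis=2))
E
```

```text
(355, 230) 0.012 bin xy -0.043 -0.054 top px [217. 255.]
(355, 230) 0.03 bin xy -0.03 -0.045 top px [214. 248.]
(370, 236) 0.012 bin xy -0.054 -0.016 top px [202. 255.]
(370, 236) 0.03 bin xy -0.04 -0.009 top px [199. 249.]
(348, 236) 0.012 bin xy -0.017 -0.054 top px [220. 244.]
(348, 236) 0.03 bin xy -0.004 -0.046 top px [217. 238.]
(361, 248) 0.012 bin xy -0.009 -0.009 top px [203. 238.]
(361, 248) 0.03 bin xy 0.003 -0.002 top px [201. 231.]
(216, 251) -0.035 -0.049 [355. 233.]
(203, 238) -0.01 -0.008 [362. 248.]
[[ 63  65  69  70 135 147  85  79 103  74]
 [ 65  63  70 110 113 148 127  78  88  73]
 [ 67  64  70 135  95  77 137  64  75  73]
 [ 68  68  76 100  67 127 155  97 116  78]
 [130  74  66 116 175 135  67 107 129 121]
 [105 125 116  83 188 212 143  69 126 123]
 [ 72 124 167 122  87 124 172 132 138 112]
 [ 73  73 155 176 183  65  78 148 154 104]
 [ 73  73  74 161 150  58  73  87 155  87]
 [ 75  73  73  75 174  58  77  88 154  80]]
```

```bash
python3 - <<'E'
from h import *
p,M,o=pose(); interp(p+np.array([0,0,.12]),M,4)
E
```

```text
travel [-29.6   2.   -4.6] twist [-0. -0. -0.]
travel [-29.6   2.   -4.6] twist [0. 0. 0.]
travel [-29.6   2.   -4.6] twist [0. 0. 0.]
travel [-29.6   2.   -4.6] twist [0. 0. 0.]
```

```bash
python3 -m crank '[{"gripper":40,"travel":[-29.6,2,-4.6],"twist":[0,0,0]},{"gripper":40,"travel":[-29.6,2,-4.6],"twist":[0,0,0]},{"gripper":40,"travel":[-29.6,2,-4.6],"twist":[0,0,0]},{"gripper":40,"travel":[-29.6,2,-4.6],"twist":[0,0,0]},{"gripper":40,"travel":[0,0,0],"twist":[0,0,0]}]' 50
python3 - <<'E'
from h import *
purple("top","p3t",(140,180,260,300)); purple("scene","p3s",(270,60,440,320))
p,M,o=pose(); print(o["q"],p-.019*M[:,2]); print("foot/mouth px",[proj(n,p-.019*M[:,2]+s*(M@BZ)).round() for n in("top","scene") for s in(-.046,.029)])
E
```

```text
time: 21.6
ee_pos: [0.5498, 0.2304, 0.328]
tcp_rot: [158.0, 80.6, -137.3]
wrist_force: [0.0, 0.5, -0.1]
opening: 0.0547
grasp_force: 52.0
top [((200, 252), 24), ((216, 252), 13), ((205, 261), 3)]
scene [((355, 230), 16), ((370, 236), 29), ((348, 236), 22), ((361, 248), 19)]
[ -3.29620324 -30.38508994 -45.26404987   8.01721944  66.6284606
 -17.3359007 ] [0.54148665 0.21339388 0.32687488]
foot/mouth px [array([156., 193.]), array([182., 211.]), array([395., 143.]), array([374., 156.])]
```

```bash
python3 -m crank '[{"gripper":40,"travel":[0,0,0],"twist":[0,0,0.181]},{"gripper":40,"travel":[0,0,0],"twist":[0,0,0.181]},{"gripper":40,"travel":[0,0,0],"twist":[0,0,0.181]},{"gripper":40,"travel":[0,0,0],"twist":[0,0,0.181]},{"gripper":40,"travel":[0,0,0],"twist":[0,0,0.181]},{"gripper":40,"travel":[0,0,0],"twist":[0,0,0.181]},{"gripper":40,"travel":[0,0,0],"twist":[0,0,0.181]},{"gripper":40,"travel":[0,0,0],"twist":[0,0,0.181]},{"gripper":40,"travel":[0,0,0],"twist":[0,0,0.181]},{"gripper":40,"travel":[0,0,0],"twist":[0,0,0.181]},{"gripper":40,"travel":[0,0,0],"twist":[0,0,0.181]},{"gripper":40,"travel":[0,0,0],"twist":[0,0,0.181]}]' 50 | grep time
python3 -m crank '[{"gripper":40,"travel":[0,0,0],"twist":[0,0,0.181]},{"gripper":40,"travel":[0,0,0],"twist":[0,0,0.181]},{"gripper":40,"travel":[0,0,0],"twist":[0,0,0.181]},{"gripper":40,"travel":[0,0,0],"twist":[0,0,0.181]},{"gripper":40,"travel":[0,0,0],"twist":[0,0,0.181]},{"gripper":40,"travel":[0,0,0],"twist":[0,0,0]}]' 50
python3 - <<'E'
from h import *
p,M,o=pose(); print(o["q"],p-.019*M[:,2],M@BZ)
Q=tool(75,62); G=np.array([.565,-.06,.27]); interp(G2P(G,Q),Q,9)
E
```

```text
time: 23.2
time: 23.95
ee_pos: [0.5494, 0.2304, 0.3226]
tcp_rot: [-178.8, -81.1, 63.8]
wrist_force: [0.1, -0.4, -1.1]
opening: 0.0549
grasp_force: 52.0
[ -3.29714879 -30.32294099 -45.32491094   8.02072416  66.63256573
 158.88272988] [0.54144035 0.21339539 0.32550792] [-0.13513728 -0.29707524  0.94505778]
travel [-10.8  14.9 -25.3] twist [ 0.0184 -0.0369 -0.0065]
travel [-11.9  14.4 -25.1] twist [ 0.0184 -0.0369 -0.0065]
travel [-12.9  13.8 -24.9] twist [ 0.0184 -0.0369 -0.0065]
travel [-13.9  13.3 -24.7] twist [ 0.0184 -0.0369 -0.0065]
travel [-14.9  12.7 -24.4] twist [ 0.0184 -0.0369 -0.0065]
travel [-15.9  12.2 -24.1] twist [ 0.0184 -0.0369 -0.0065]
travel [-16.8  11.7 -23.7] twist [ 0.0184 -0.0369 -0.0065]
travel [-17.8  11.1 -23.3] twist [ 0.0184 -0.0369 -0.0065]
travel [-18.7  10.6 -22.8] twist [ 0.0184 -0.0369 -0.0065]
```

```bash
python3 -m crank '[{"gripper":40,"travel":[-11,15,-25],"twist":[0.018,-0.037,-0.0065]},{"gripper":40,"travel":[-12,14.4,-25],"twist":[0.018,-0.037,-0.0065]},{"gripper":40,"travel":[-13,14,-25],"twist":[0.018,-0.037,-0.0065]},{"gripper":40,"travel":[-14,13.3,-24.7],"twist":[0.018,-0.037,-0.0065]},{"gripper":40,"travel":[-15,12.7,-24.4],"twist":[0.018,-0.037,-0.0065]},{"gripper":40,"travel":[-16,12.2,-24],"twist":[0.018,-0.037,-0.0065]},{"gripper":40,"travel":[-17,11.7,-23.7],"twist":[0.018,-0.037,-0.0065]},{"gripper":40,"travel":[-18,11,-23],"twist":[0.018,-0.037,-0.0065]},{"gripper":40,"travel":[-19,10.6,-23],"twist":[0.018,-0.037,-0.0065]},{"gripper":40,"travel":[0,0,0],"twist":[0,0,0]}]' 50
python3 - <<'E'
from h import *
purple("top","p4t",(140,180,250,300)); purple("scene","p4s",(300,130,440,320))
p,M,o=pose(); G=p-.019*M[:,2]; bz=M@BZ; print(o["q"],G,bz)
print("mouth,floor px top",proj("top",G+.029*bz),proj("top",G-.043*bz))
im=cv2.imread("pics/p4t.png"); u,v=proj("top",G+.029*bz).round().astype(int); purple("top","p4t2",(u-22,v-22,u+22,v+22))
# tray line
Q=tool(50,62); T=np.array([.592,-.329,.20]); interp(G2P(T,Q),Q,9)
E
```

```text
time: 25.2
ee_pos: [0.5698, -0.0424, 0.2594]
tcp_rot: [179.5, -62.2, 75.1]
wrist_force: [0.4, 1.6, 0.4]
opening: 0.0553
grasp_force: 52.2
top [((203, 236), 22), ((218, 243), 23), ((201, 252), 23), ((216, 252), 11)]
scene [((355, 230), 19), ((370, 236), 29), ((348, 237), 18), ((361, 248), 19)]
[-29.46016524  16.40223033   8.17366612 106.49336932  59.10353768
  61.54270475] [ 0.56483201 -0.05689808  0.26933567] [-0.00438694 -0.00191111  0.99981353]
mouth,floor px top [309.99399797 197.63243501] [307.82268717 203.71822278]
top []
travel [-20.2  11.7 -21.6] twist [-0.0422 -0.0005  0.0228]
travel [-20.   13.  -21.1] twist [-0.0422 -0.0005  0.0228]
travel [-19.7  14.3 -20.5] twist [-0.0422 -0.0005  0.0228]
travel [-19.3  15.6 -19.9] twist [-0.0422 -0.0005  0.0228]
travel [-19.   16.9 -19.2] twist [-0.0422 -0.0005  0.0228]
travel [-18.6  18.1 -18.4] twist [-0.0422 -0.0005  0.0228]
travel [-18.2  19.3 -17.6] twist [-0.0422 -0.0005  0.0228]
travel [-17.7  20.4 -16.8] twist [-0.0422 -0.0005  0.0228]
travel [-17.2  21.5 -15.9] twist [-0.0422 -0.0005  0.0228]
```

```bash
python3 - <<'E'
from h import *
for n,ref in(("p4t","top0"),("p4s","scene0")):
    im=cv2.imread(f"pics/{n}.png"); h=cv2.cvtColor(im,cv2.COLOR_BGR2HSV).astype(int); r=cv2.imread(f"pics/{ref}.png"); hr=cv2.cvtColor(r,cv2.COLOR_BGR2HSV).astype(int)
    f=lambda h:((h[:,:,0]>125)&(h[:,:,0]<172)&(h[:,:,1]>50)&(h[:,:,2]>15)).astype(np.uint8)
    m=f(h)&(1-cv2.dilate(f(hr),np.ones((5,5))))
    k,_,s,c=cv2.connectedComponentsWithStats(m); print(n,[(tuple(map(int,c[i])),tuple(s[i,2:5])) for i in range(1,k) if s[i,4]>2])
im=cv2.imread("pics/p4t.png"); g=im.max(axis=2)
np.set_printoptions(linewidth=250); print(g[200:272:2,165:236:2])
u=im[190:208,300:320].reshape(-1,3); print("mouth patch",u.mean(0),u.std(0))
E
```

```text
p4t [((44, 134), (np.int32(4), np.int32(3), np.int32(4))), ((203, 236), (np.int32(6), np.int32(6), np.int32(27))), ((218, 243), (np.int32(5), np.int32(6), np.int32(25))), ((394, 240), (np.int32(2), np.int32(2), np.int32(3))), ((200, 252), (np.int32(7), np.int32(6), np.int32(26))), ((216, 252), (np.int32(5), np.int32(6), np.int32(17))), ((205, 261), (np.int32(2), np.int32(3), np.int32(4))), ((381, 264), (np.int32(2), np.int32(3), np.int32(4))), ((378, 277), (np.int32(3), np.int32(4), np.int32(5))), ((383, 280), (np.int32(3), np.int32(2), np.int32(3))), ((380, 283), (np.int32(3), np.int32(2), np.int32(4)))]
p4s [((355, 230), (np.int32(6), np.int32(6), np.int32(27))), ((370, 236), (np.int32(8), np.int32(12), np.int32(47))), ((348, 236), (np.int32(5), np.int32(6), np.int32(24))), ((361, 248), (np.int32(6), np.int32(6), np.int32(28)))]
[[ 49  51  31 ... 155 153 156]
 [ 50  52  31 ... 181 156 152]
 [ 54  40  37 ... 187 183 140]
 ...
 [179 181 181 ... 185 184 182]
 [182 183 182 ... 183 182 185]
 [181 180 179 ... 186 186 188]]
mouth patch [184.66944444 188.15555556 192.58611111] [70.29164768 64.61267697 58.32626935]
```

Both views agree. Four caps lie in the bin, and a fifth sits at its near wall: top (205,261), merged with a double-size blob at scene (370,236). The beaker's mouth shows no purple and nothing lies outside. On to the tray.

```bash
python3 -m crank '[{"gripper":40,"travel":[-20,11.7,-21.6],"twist":[-0.042,0,0.023]},{"gripper":40,"travel":[-20,13,-21],"twist":[-0.042,0,0.023]},{"gripper":40,"travel":[-19.7,14.3,-20.5],"twist":[-0.042,0,0.023]},{"gripper":40,"travel":[-19.3,15.6,-20],"twist":[-0.042,0,0.023]},{"gripper":40,"travel":[-19,17,-19],"twist":[-0.042,0,0.023]},{"gripper":40,"travel":[-18.6,18,-18.4],"twist":[-0.042,0,0.023]},{"gripper":40,"travel":[-18,19.3,-17.6],"twist":[-0.042,0,0.023]},{"gripper":40,"travel":[-17.7,20.4,-16.8],"twist":[-0.042,0,0.023]},{"gripper":40,"travel":[-17,21.5,-16],"twist":[-0.042,0,0.023]},{"gripper":40,"travel":[0,0,0],"twist":[0,0,0]}]' 50
python3 - <<'E'
from h import *
for z in(.01,.03): d=onz("top",205,261,z)-BIN; print("5th",d@xh,d@yh,d[2])
p,M,o=pose(); print(o["q"],p-.019*M[:,2],M@BZ)
Q=tool(50,62); T=np.array([.592,-.329,.0606]); interp(G2P(T,Q),Q,6)
E
```

```text
time: 26.6
ee_pos: [0.6023, -0.3183, 0.1902]
tcp_rot: [-179.4, -62.1, 49.3]
wrist_force: [0.4, -0.2, -0.2]
opening: 0.055
grasp_force: 52.3
5th -0.06605217600668269 -0.027300258250533335 0.010000000000000009
5th -0.0665981079208857 -0.03041865404847252 0.030000000000000027
[-49.26852209  28.53312902  17.07889369  95.38259817  60.78015885
  71.17157556] [ 0.59150422 -0.33114246  0.19903097] [ 0.00213267 -0.00453008  0.99981245]
travel [-20.3  -0.1  11.1] twist [ 0.0002 -0.0004 -0.0009]
travel [-20.2  -0.1  11.1] twist [ 0.0002 -0.0004 -0.0009]
travel [-20.2  -0.1  11.1] twist [ 0.0002 -0.0004 -0.0009]
travel [-20.2  -0.1  11.1] twist [ 0.0002 -0.0004 -0.0009]
travel [-20.2  -0.1  11.1] twist [ 0.0002 -0.0004 -0.0009]
travel [-20.2  -0.2  11.1] twist [ 0.0002 -0.0004 -0.0009]
```

```bash
python3 -m crank '[{"gripper":40,"travel":[-20.2,0,11],"twist":[0,0,-0.001]},{"gripper":40,"travel":[-20.2,0,11],"twist":[0,0,-0.001]},{"gripper":40,"travel":[-20.2,0,11],"twist":[0,0,-0.001]},{"gripper":40,"travel":[-20.2,0,11],"twist":[0,0,-0.001]},{"gripper":40,"travel":[-20.2,0,11],"twist":[0,0,-0.001]},{"gripper":40,"travel":[-20.2,0,11],"twist":[0,0,-0.001]},{"gripper":40,"travel":[0,0,0],"twist":[0,0,0]},{"gripper":40,"travel":[0,0,0],"twist":[0,0,0]}]' 50
python3 - <<'E'
from h import *
p,M,o=pose(); print(p-.019*M[:,2],M@BZ); Q=tool(50,62); T=np.array([.592,-.329,.0525]); interp(G2P(T,Q),Q,4)
E
```

```text
time: 27.6
ee_pos: [0.6039, -0.3147, 0.0545]
tcp_rot: [179.7, -62.2, 50.4]
wrist_force: [0.3, 0.0, 0.5]
opening: 0.0548
grasp_force: 52.3
[ 0.59314376 -0.32756536  0.06332518] [-3.35421582e-03 -1.58762816e-04  9.99819346e-01]
travel [-2.6  0.   0.9] twist [-0.0003 -0.0007  0.0009]
travel [-2.6  0.   0.9] twist [-0.0003 -0.0007  0.0009]
travel [-2.6  0.   0.9] twist [-0.0003 -0.0007  0.0009]
travel [-2.6  0.   0.9] twist [-0.0003 -0.0007  0.0009]
```

```bash
python3 -m crank '[{"gripper":40,"travel":[-3,0,1.3],"twist":[0,0,0]},{"gripper":40,"travel":[-3,0,1.3],"twist":[0,0,0]},{"gripper":40,"travel":[-2,0,1],"twist":[0,0,0]},{"gripper":40,"travel":[0,0,0],"twist":[0,0,0]},{"gripper":40,"travel":[0,0,0],"twist":[0,0,0]}]' 50
for i in 1 2; do python3 -m crank '[{"gripper":40,"travel":[-1.3,0,0.7],"twist":[0,0,0]},{"gripper":40,"travel":[0,0,0],"twist":[0,0,0]},{"gripper":40,"travel":[0,0,0],"twist":[0,0,0]}]' 50 | egrep "pos|wrist"; done
```

```text
time: 28.22
ee_pos: [0.6032, -0.315, 0.0446]
tcp_rot: [179.8, -62.1, 50.3]
wrist_force: [0.2, 0.2, -0.2]
opening: 0.0548
grasp_force: 52.3
ee_pos: [0.6032, -0.315, 0.0431]
wrist_force: [0.7, -0.7, -1.8]
ee_pos: [0.6033, -0.3151, 0.0419]
wrist_force: [0.1, 0.2, 1.8]
```

```bash
for i in 1 2; do python3 -m crank '[{"gripper":40,"travel":[-0.7,0,0.4],"twist":[0,0,0]},{"gripper":40,"travel":[0,0,0],"twist":[0,0,0]},{"gripper":40,"travel":[0,0,0],"twist":[0,0,0]}]' 50 | egrep "pos|wrist"; done
```

```text
ee_pos: [0.6034, -0.315, 0.0418]
wrist_force: [-2.4, 0.8, 6.3]
ee_pos: [0.6035, -0.3149, 0.0417]
wrist_force: [-6.2, 2.4, 11.2]
```

The foot is on the tray floor. I release and withdraw along the tool.

```bash
python3 -m crank '[{"gripper":40,"travel":[0.9,0,-0.5],"twist":[0,0,0]},{"gripper":58,"travel":[0,0,0],"twist":[0,0,0]},{"gripper":66,"travel":[0,0,0],"twist":[0,0,0]},{"gripper":76,"travel":[0,0,0],"twist":[0,0,0]},{"gripper":76,"travel":[0,0,0],"twist":[0,0,0]},{"gripper":76,"travel":[0,0,0],"twist":[0,0,0]}]' 30
python3 -m crank '[{"gripper":76,"travel":[0,0,-8],"twist":[0,0,0]},{"gripper":76,"travel":[0,0,-15],"twist":[0,0,0]},{"gripper":76,"travel":[0,0,-20],"twist":[0,0,0]},{"gripper":76,"travel":[0,0,-25],"twist":[0,0,0]},{"gripper":76,"travel":[0,0,-25],"twist":[0,0,0]},{"gripper":76,"travel":[20,0,-20],"twist":[0,0,0]},{"gripper":76,"travel":[35,0,-19],"twist":[0,0,0]},{"gripper":76,"travel":[35,0,-19],"twist":[0,0,0]},{"gripper":76,"travel":[35,0,-19],"twist":[0,0,0]},{"gripper":76,"travel":[0,0,0],"twist":[0,0,0]}]'
python3 - <<'E'
from h import *
for n in("top","scene"): save(n,"end_"+n)
print(bot.get_obs()["q"])
for n in("top","scene"):
    print(n,"expect rim",proj(n,[.593,-.328,.079]).round(),"foot",proj(n,[.593,-.328,.004]).round())
    im=cv2.imread(f"pics/end_{n}.png"); g=im.min(axis=2); u,v=proj(n,[.593,-.328,.079]).astype(int)
    m=np.zeros(g.shape,np.uint8); m[v-45:v+60,u-45:u+45]=(g[v-45:v+60,u-45:u+45]>85)*255
    for c in cv2.findContours(m,cv2.RETR_EXTERNAL,cv2.CHAIN_APPROX_NONE)[0]:
        if cv2.contourArea(c)>80: print(cv2.boundingRect(c),cv2.contourArea(c))
a=cv2.imread("pics/p4s.png").astype(int); b=cv2.imread("pics/end_scene.png").astype(int)
print("lid diff",np.abs(a-b)[150:290,330:440].mean())
E
```

```text
time: 30.48
ee_pos: [0.6032, -0.315, 0.041]
tcp_rot: [179.8, -62.1, 50.3]
wrist_force: [-0.5, -0.3, -0.3]
opening: 0.0761
grasp_force: 0.0
time: 31.72
ee_pos: [0.5442, -0.3862, 0.2349]
tcp_rot: [179.1, -62.1, 50.9]
wrist_force: [0.1, 0.0, 0.0]
opening: 0.0762
grasp_force: 0.0
[-56.56412317  35.2406594   29.94207645 113.11578432  57.88504676
  57.28241562]
top expect rim [414. 205.] foot [407. 210.]
(396, 239, 26, 25) 486.0
(401, 194, 26, 24) 458.5
(369, 160, 90, 105) 3683.0
scene expect rim [167. 167.] foot [172. 188.]
(155, 125, 56, 68) 1674.0
(121, 122, 90, 105) 3472.0
lid diff 6.475606060606061
```

```bash
python3 -c "
from workcell import bot
print(bot.job_done())"
```

```text
the job is handed in; nothing more can be done
None
```

The job is handed in (no verdict came back): the lid is on its catch, all five tubes measured inside the bin, the emptied beaker stands in the tray beside the other, and nothing else was seen to move.

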